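# Ready the watch bench for a face-up timing test

## Task

Get the bench ready for a face-up timing run: stand the toppled timing display back up on its steel foot, there where it lies, and tip the watch holder's upright cradle over until it lies fully down flat with the watch facing up. Do both just by pushing with the fingers: lift or carry nothing, do not touch the watch, and leave the other things on the bench where they are. Either may be done first.

Things in the scene. Friction and masses are not known exactly. Their poses are not given: they have to be found in the camera images.
- display: Loose L-shaped timing display, about 0.55 kg, mostly in its foot. It lies on its back: black panel flat on the bench, screen up (130 wide, 14 thick, at x 10 to 115), bare steel foot plate standing up at one end (100 wide, x 0 to 10, z 0 to 75). Origin: middle of the heel edge, on the bench. +x along the panel away from the foot (straight up once it stands), y across, +z along the foot.
- heel (a point): middle of the display's heel edge (same point as its origin), on the bench: the outer edge where the foot's underside meets the panel's back. The display pivots on it when its foot is pushed, high up on the panel side, toward the display's -x; past about 40 degrees it overbalances and drops onto its foot
- foot_end (a point): middle of the free end of the display's foot, on the face toward the panel; 75 above the bench at the start. The display's -x (the way the foot must go down) points toward the robot's side at the start, within 35 degrees of the robot's own -x
- holder: Watch holder, fixed to the bench: grey base 140 x 90 x 12 (x -60 to 80, y +-45), two aluminium posts 63 high with the cradle's hinge, a rubber rest 39 high. Origin: on the bench under the base. +x is the way the cradle folds over, away from the robot (within 30 degrees of the robot's +x); the hinge axis runs along y at x = -40, z = 45.
- cradle (a joint): cradle angle, rad: 0 = upright, 1.571 = flat toward the holder's +x, at its stop; starts at 0 to 0.4. Aluminium plate 68 wide, 115 long from the hinge axis, 8 thick (centred on the axis), watch on its face toward holder -x, which faces up when flat. Stiff hinge: it stays where it is left; about 1 to 4 N at the free end moves it.
- tab (a point): push point on the bare strip at the cradle's free end, middle of the width, on the watch-side face, 100 from the hinge axis; bare from 80 to 115. About 145 above the bench when upright, 49 when flat
- watch (a point): round steel watch with a white dial, 40 across, 9 thick, clipped to the cradle with two rubber strips, its centre 43 from the hinge axis; must not be touched. This point: centre of its back, on the cradle's face
- drivers: bystander: grey round screwdriver stand, 72 across, 32 high, with five screwdrivers up to 95 high; origin centre of underside
- tin: bystander: round dark tin with a brass lid, 61 across, 24 high; origin centre of underside
- loupe: bystander: black eye loupe, 34 across, 26 high; origin centre of underside
- partsbox: bystander: clear open parts box 70 x 55 x 28; origin centre of underside
Things that resemble listed ones, but are neither listed nor needed, are in the scene too. What is shaped like the holder but purple is not meant.

How it is judged:
By the outcome, as a careful person would: the job done as asked, in the order asked, and still so for the second after the job is handed in, with the robot touching nothing.
It also fails if it takes over 58 s, if anything falls off the work surface, if the arm or the gripper's body presses on something with over 40 N, if the wrist force passes 120 N, or if a joint passes its speed limit or range.

## Robot

A 7-joint arm with a two-finger parallel gripper is mounted at the origin on the work surface. World frame = base frame: x ahead of the robot, y to its left, z up, the work surface at z = 0. Lengths are in m, angles in rad, forces in N, time in s.
With the tool pointing down it reaches from about 0.35 to 0.9 m from the base axis. Payload 19.9 kg.
Tool frame: the origin (TCP) lies at the very end of the fingers, on their centre line; the grasp point (between the pads) lies 19 mm behind it; z points along the fingers, y is the line along which they close (so a half turn about z gives the same grasp; the last joint's range is limited). The gripper opens to 85 mm and grips with 20 to 120 N. Pads are 22 mm wide; open, the fingers measure 114 mm over their backs; the gripper's body (76 mm by 85 mm) begins 54 mm behind the grasp point. The pads swing forward as they close: fully open they stand 13 mm farther back than shut.
Start: joints at [1.079, 0.417, -0.01, 1.614, 0.005, 1.111, -0.053], TCP at [0.272, -0.563, 0.231] pointing down, gripper open.
Joint ranges: [-2.81, 2.81], [-0.39, 2.02], [-1.27, 1.25], [0.06, 2.57], [-1.19, 4.33], [0.19, 2], [-2.82, 2.82]. Speed limits (rad/s): [1.89, 1.89, 2.39, 2.39, 3.01, 3.01, 3.01].

## Interface

Orientations are given as a unit quaternion [w, x, y, z].
In Python, from bench import ctrl gives the robot as it stands. The module is installed in compiled form; this text tells all that it offers.
- The arm moves only by the tool step_arm, never from a script. Its argument "increments" is text: rows parted by semicolons, each of 7 numbers parted by spaces: the turn, a rotation vector about the tool's x, y, z in degrees, then the shift along the tool's x, y, z in cm, then the opening, from -1 (shut) to 1 (fully open). A call has 1 to 12 rows; each row shifts and turns the commanded pose from where the row before left it, along the tool's axes as they then stand; what a row does not reach is not made up. A row lasts 1/10 s, in which the tool goes at most 50 mm and 8.59 degrees, less where a joint would pass 70% of its speed; a pose out of reach is approached as far as the arm can. A call with a gripper value outside its range is refused whole. The fingers move at their own pace and stop on an object; the grip force is fixed at half the most. Time passes only in rows, so rows that do not move let the fingers close. It gives the time, the measured TCP pose, the force, the opening and the grip force at its end, in the units of the state.
- ctrl.state(): the state, without advancing time (a new reading comes with each control period).
- ctrl.get_image(name): name is "scene" or "side" or "wrist"; returns (picture, depth): 480x640x3 uint8, red, green, blue; 480x640 float32, m along the optical axis (not along the pixel's ray), 0 where there is no reading.
- ctrl.camera_params(name): a dict with "fx", "fy", "cx", "cy" (pixels), "pose" (4x4, takes a point from camera to world coordinates). Camera axes: x right, y up, looking along -z (the intrinsics and any distortion apply to the point x, -y, -z); pixel columns grow to the right and rows downward; lengths in m; the calibration is good to about 2 mm. A picture is of the moment at which its call begins: read the wrist's pose just before it. camera_params takes no time and is no camera call; for the wrist camera it gives the pose at the moment of the call.
- ctrl.finish_job(): hands the job in; it is judged then, once.
The state is a dict: "time_s": time; "joint_positions": joint angles; "joint_vel": joint speeds; "joint_torque": joint torques, N m; "eef_pos": TCP position; "tool_rot": TCP orientation; "wrist_force": force on the tool from outside, world axes, zero at the start; "torque": the same for the moment, N m; "gripper_width": finger opening in m; "finger_force": force on a finger pad.
Only numpy, scipy, OpenCV 4.12 (cv2) and the standard library are available. Lean on these libraries where they do the work, as an engineer would, in place of code of your own. Each camera call takes 0.05 s, during which the arm holds its last target. There are 200 camera calls.

## Working session

There is one attempt and no reset: what is moved stays moved. The work goes in short steps, Python scripts to look and compute and a tool call to move; the robot and the scene stay as the last step left them, time stands still between calls to the robot, and variables do not carry over. Pictures are saved under pics/ and viewed, at most 10 in all, crops included, and the job is handed in when it is done.

Besides the shell and the picture viewer there is one more tool, called after "Request:" by a JSON object that holds its "op" and its "data". step_arm: Moves the arm, as the interface text tells. Its arguments: {"type":"object","properties":{"increments":{"type":"string"}},"required":["increments"]}

```bash
mkdir -p pics; cat > h.py <<'E'
import numpy as np, cv2
from bench import ctrl
def grab(n):
    p=ctrl.camera_params(n); im,d=ctrl.get_image(n); return im,d,p
def pts(d,p):
    v,u=np.mgrid[0:480,0:640]
    c=np.stack([(u-p['cx'])/p['fx']*d,-(v-p['cy'])/p['fy']*d,-d],-1)
    P=np.array(p['pose']); return c@P[:3,:3].T+P[:3,3]
E
python3 - <<'E'
from h import *
for n in ('scene','side'):
    im,d,p=grab(n); cv2.imwrite(f'pics/{n}0.png',im[:,:,::-1]); np.savez(f'{n}0.npz',im=im,d=d,W=pts(d,p)); print(n,{k:np.round(v,3) for k,v in p.items()})
print(ctrl.state())
E
```

```text
scene {'fx': np.float64(565.909), 'fy': np.float64(565.909), 'cx': np.float64(324.715), 'cy': np.float64(245.647), 'pose': array([[-0.604, -0.585,  0.541,  1.287],
       [ 0.797, -0.458,  0.394,  0.492],
       [ 0.018,  0.669,  0.743,  1.048],
       [ 0.   ,  0.   ,  0.   ,  1.   ]])}
side {'fx': np.float64(491.914), 'fy': np.float64(491.914), 'cx': np.float64(319.457), 'cy': np.float64(232.376), 'pose': array([[-0.913,  0.259, -0.316,  0.278],
       [-0.409, -0.585,  0.701,  0.744],
       [-0.004,  0.769,  0.639,  0.785],
       [ 0.   ,  0.   ,  0.   ,  1.   ]])}
{'time_s': 0.1, 'joint_positions': array([ 1.07952065,  0.41793624, -0.01030678,  1.61408537,  0.00466991,
        1.11068661, -0.05300176]), 'joint_vel': array([ 0.0002793 , -0.00197423,  0.00135333, -0.00232984,  0.00073924,
        0.00109139,  0.00010594]), 'joint_torque': array([ 1.80126455e-03, -8.65814924e+01,  6.79905731e-01, -4.35631585e+01,
        1.91124767e-02,  4.92929292e-03, -1.51729801e-04]), 'eef_pos': array([ 0.27160012, -0.56257193,  0.23072111]), 'tool_rot': array([-5.24990324e-04,  9.74819404e-01,  2.22995137e-01, -1.49131193e-04]), 'wrist_force': array([-0.91081849, -0.03084947,  0.58208747]), 'torque': array([-0.00445989,  0.04848291,  0.02591189]), 'finger_force': 0.0, 'gripper_width': 0.08536834638414428}
```

View pics/scene0.png

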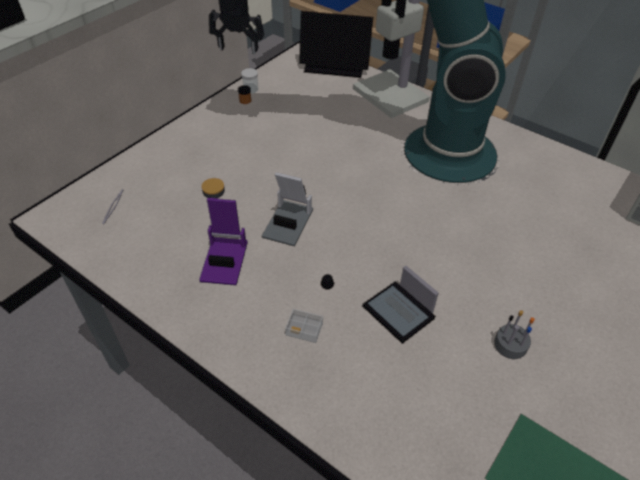

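View pics/side0.png

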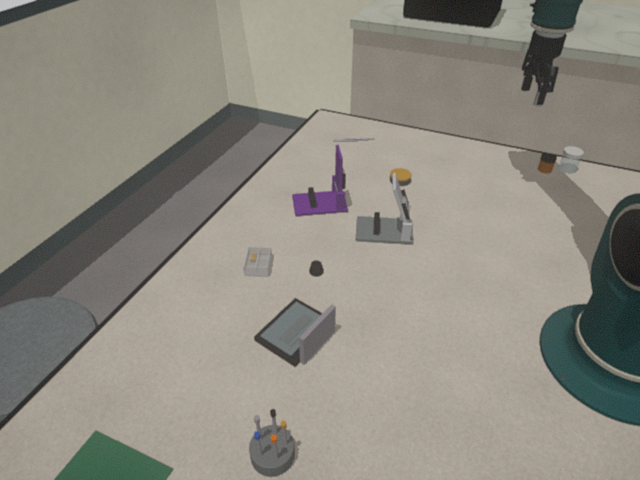

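The scene view shows the grey holder at (288,212), the purple decoy at (225,245) and the display with its panel at (400,310) and foot at (418,290). The loupe is at (327,281), and the side view agrees: holder (385,225), display (297,330), foot (318,335). Next I measure from depth.

```bash
cat > m.py <<'E'
from h import *
def clus(n,box,f=None):
    z=np.load(n); W=z['W'];im=z['im'].astype(int);d=z['d']
    m=np.zeros(d.shape,bool);m[box[1]:box[3],box[0]:box[2]]=1
    m&=d>0
    return W[m],im[m]
def rect(P):
    (c,s,a)=cv2.minAreaRect((P[:,:2]*1000).astype(np.float32)); return np.round(c,1),np.round(s,1),round(a,1)
for n,hb,db in (('scene0.npz',(258,165,320,250),(355,262,445,345)),('side0.npz',(350,165,418,250),(248,290,342,370))):
    P,I=clus(n,db)
    print(n,'z bench',np.median(P[P[:,2]<.006,2]))
    pan=P[(P[:,2]>.008)&(P[:,2]<.022)]; print(' panel',rect(pan),np.median(pan[:,2]))
    ft=P[(P[:,2]>.03)]; print(' foot',rect(ft),ft[:,2].max(), np.percentile(ft[:,2],98),len(ft))
    top=P[P[:,2]>.066]; print(' foot top',rect(top),len(top))
    P,I=clus(n,hb); g=(I.max(1)-I.min(1)<40); P=P[g]
    b=P[(P[:,2]>.006)&(P[:,2]<.018)]; print(' base',rect(b),len(b))
    for lo,hi in ((.03,.045),(.05,.07),(.08,.1),(.1,.12),(.12,.14),(.14,.17)):
        q=P[(P[:,2]>lo)&(P[:,2]<=hi)]
        if len(q)>4: print('  z',lo,hi,len(q),rect(q),q.mean(0).round(4))
    print(' zmax',P[:,2].max())
E
python3 m.py
python3 - <<'E'
import cv2,numpy as np
a=cv2.imread('pics/side0.png')
c=cv2.resize(a[160:260,340:440],(400,400),interpolation=cv2.INTER_CUBIC); e=cv2.resize(a[285:385,245:345],(400,400),interpolation=cv2.INTER_CUBIC)
cv2.imwrite('pics/crop.png',np.hstack([c,e]))
E
```

```text
scene0.npz z bench 0.0002397443888209061
 panel (array([591.8, 188.6]), array([137.1, 131.9]), 81.0) 0.014603756231461595
 foot (array([529.3, 202. ]), array([102.3,  15.8]), 77.0) 0.08152300306143145 0.07786803307507023 675
 foot top (array([528.9, 201.8]), array([101.7,  15.1]), 77.0) 266
 base (array([ 464.5, -228.6]), array([308.6, 153. ]), 39.2) 1154
  z 0.03 0.045 206 (array([ 509.5, -182.7]), array([89.1, 90.9]), 27.3) [ 0.5235 -0.1817  0.0381]
  z 0.05 0.07 155 (array([ 477.4, -199. ]), array([20.9, 88.2]), 19.6) [ 0.4791 -0.1935  0.0593]
  z 0.08 0.1 104 (array([ 494.1, -193.7]), array([23.4, 68.3]), 31.4) [ 0.4913 -0.1918  0.0903]
  z 0.1 0.12 105 (array([ 499.4, -191.3]), array([22.6, 67.1]), 33.6) [ 0.498  -0.19    0.1095]
  z 0.12 0.14 109 (array([ 506.6, -189.2]), array([12.4, 67.3]), 21.2) [ 0.5059 -0.1882  0.1296]
  z 0.14 0.17 143 (array([ 511.2, -188.4]), array([11.1, 68.5]), 18.9) [ 0.5113 -0.1868  0.1498]
 zmax 0.15704952184095589
side0.npz z bench -5.263502787877794e-05
 panel (array([578.2, 191.1]), array([132.1, 116.6]), 77.4) 0.014501645881868641
 foot (array([527.2, 202.8]), array([102.9,  12.6]), 77.1) 0.0784002360817041 0.07681724161151428 784
 foot top (array([527.2, 202.6]), array([102. ,  12.5]), 77.0) 339
 base (array([ 548.6, -270.8]), array([140.7, 278.6]), 17.7) 1137
  z 0.03 0.045 155 (array([ 503.7, -186.2]), array([87.7, 87.8]), 18.8) [ 0.5138 -0.172   0.0377]
  z 0.05 0.07 87 (array([ 473.7, -198. ]), array([22.5, 90.6]), 17.6) [ 0.465  -0.1733  0.0588]
  z 0.08 0.1 92 (array([ 479.8, -195.6]), array([22.1, 67.8]), 10.2) [ 0.4768 -0.182   0.0909]
  z 0.1 0.12 117 (array([ 485.8, -192.8]), array([21.7, 68. ]), 9.9) [ 0.4863 -0.1866  0.1075]
  z 0.12 0.14 61 (array([ 499.1, -189.5]), array([12.7, 67.5]), 11.1) [ 0.4969 -0.1795  0.1299]
  z 0.14 0.17 87 (array([ 508.2, -191. ]), array([10.4, 74.2]), 17.6) [ 0.5064 -0.1824  0.1497]
 zmax 0.15549223965123826
```

View pics/crop.png

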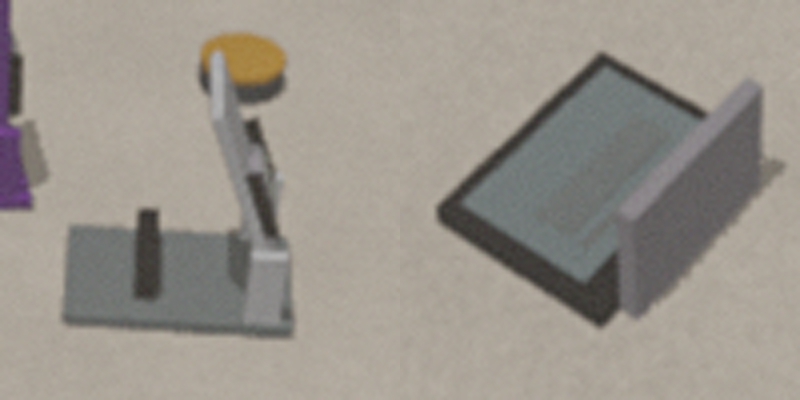

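The two views agree. The hinge is at about (0.4755,-0.1985), holder yaw is about 18.3°, and the cradle leans about 18° (top z 0.155, as expected). The display foot face is at about (0.533,0.201), with display +x at yaw -13°. I do the cradle first.

Request:
{"op": "step_arm", "data": {"increments": "0 0 7.5 0 0 0 -1; 0 0 0 2.66 -2.56 0 -1; 0 0 0 2.66 -2.56 0 -1; 0 0 0 2.66 -2.56 0 -1; 0 0 0 2.66 -2.56 0 -1; 0 0 0 2.66 -2.56 0 -1; 0 0 0 2.66 -2.56 0 -1; 0 0 0 2.66 -2.56 0 -1; 0 0 0 2.66 -2.56 0 -1; 0 0 0 2.66 -2.56 0 -1; 0 0 0 2.66 -2.56 0 -1; 0 0 0 2.66 -2.56 0 -1"}}

```text
time_s: 1.3
eef_pos: [0.4616, -0.2022, 0.2311]
tool_rot: [-0.0, 0.987, 0.159, -0.0]
wrist_force: [0.8, 0.3, 0.4]
gripper_width: 0.0
finger_force: 0.0
```

```bash
cat >> h.py <<'E'
from scipy.spatial.transform import Rotation as R
H=np.array([.4755,-.1985]);D=np.array([.523,.203])
def where(o,yaw):
    s=ctrl.state();a=np.radians(yaw);u=np.array([np.cos(a),np.sin(a)]);v=np.array([-u[1],u[0]])
    d=s['eef_pos'][:2]-o; r=R.from_quat(s['tool_rot'][[1,2,3,0]]).as_matrix()
    print('local mm',np.round([d@u*1e3,d@v*1e3,s['eef_pos'][2]*1e3],1),'toolx yaw',np.degrees(np.arctan2(r[1,0],r[0,0])).round(2),'z',r[:,2].round(3),'F',s['wrist_force'].round(1),'t',s['time_s'],s['gripper_width'])
E
python3 -c "
from h import *
where(H,18.3)
im,d,p=grab('side');cv2.imwrite('pics/s1.png',cv2.resize(im[100:300,300:500,::-1],(600,600)))"
```

```text
local mm [-14.3   0.8 231.1] toolx yaw 18.27 z [-0.  0. -1.] F [0.8 0.3 0.4] t 1.3 4.099822330019092e-05
```

View pics/s1.png

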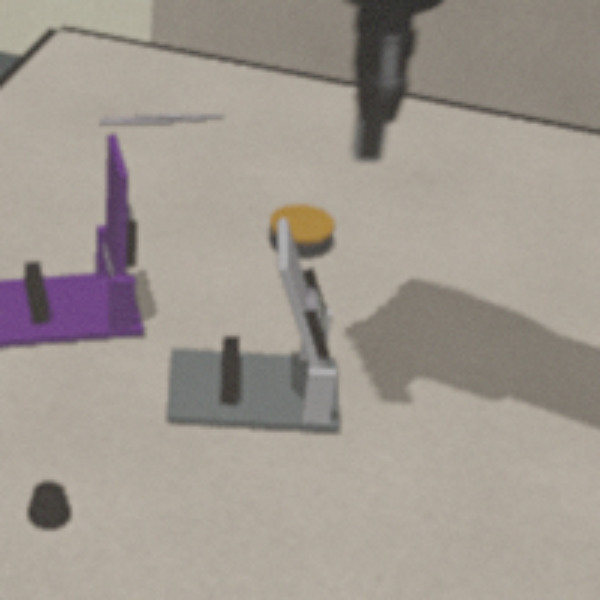

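The picture shows the closed fingertip above and behind (robot side of) the cradle, which leans slightly; the tin is clear behind. I descend and push along the arc.

Request:
{"op": "step_arm", "data": {"increments": "0 0 0 0 0 2.85 -1; 0 0 0 0 0 2.85 -1; 0 0 0 0 0 2.85 -1; 0 0 0 0 0 0 -1; 0 0 0 1.6 0 0 -1; 0 0 0 1.6 0 0.05 -1; 0 0 0 0.6 0 0.2 -1; 0 0 0 0.6 0 0.22 -1; 0 0 0 0.8 0 0.42 -1; 0 0 0 0.8 0 0.42 -1; 0 0 0 0.7 0 0.55 -1; 0 0 0 0.7 0 0.55 -1"}}

```text
time_s: 2.55
eef_pos: [0.532, -0.1803, 0.1211]
tool_rot: [-0.0, 0.987, 0.159, -0.0]
wrist_force: [-0.5, -0.8, -0.2]
gripper_width: -0.0002
finger_force: 0.5
```

```bash
python3 -c "
from h import *
where(H,18.3)
im,d,p=grab('side');cv2.imwrite('pics/s2.png',cv2.resize(im[120:270,330:480,::-1],(600,600)))"
```

```text
local mm [ 59.4  -0.5 121.1] toolx yaw 18.27 z [-0.  0. -1.] F [-0.5 -0.8 -0.2] t 2.55 -0.00015884584746186285
```

View pics/s2.png

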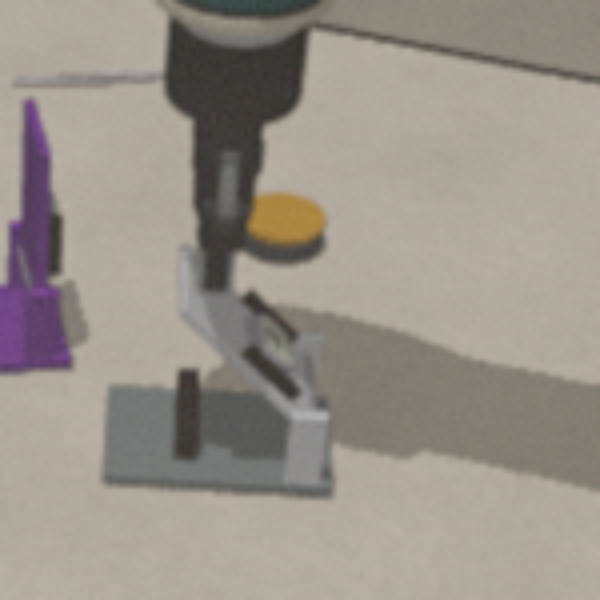

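The cradle is at about 45°, with the fingertip on the bare strip and clear of the watch. I continue the arc down.

Request:
{"op": "step_arm", "data": {"increments": "0 0 0 0.6 0 0.65 -1; 0 0 0 0.6 0 0.7 -1; 0 0 0 0.5 0 0.75 -1; 0 0 0 0.5 0 0.77 -1; 0 0 0 0.35 0 0.83 -1; 0 0 0 0.35 0 0.86 -1; 0 0 0 0.2 0 0.7 -1; 0 0 0 0.1 0 0.63 -1; 0 0 0 0.1 0 0.65 -1; 0 0 0 0 0 0.4 -1; 0 0 0 0 0 0.3 -1; 0 0 0 0 0 0.1 -1"}}

```text
time_s: 3.8
eef_pos: [0.5629, -0.1702, 0.0487]
tool_rot: [0.0, 0.987, 0.159, -0.0]
wrist_force: [-7.9, 2.5, 22.2]
gripper_width: 0.0003
finger_force: 11.3
```

```bash
python3 -c "
from h import *
where(H,18.3)"
```

```text
local mm [91.9 -0.5 48.7] toolx yaw 18.26 z [-0. -0. -1.] F [-7.9  2.5 22.2] t 3.8 0.00027139623372475914
```

The cradle is at its stop (z 48.7, 22 N up). I rise and take a look.

Request:
{"op": "step_arm", "data": {"increments": "0 0 0 0 0 -1 -1; 0 0 0 0 0 -3 -1; 0 0 0 0 0 -4 -1; 0 0 0 0 0 -4 -1; 0 0 0 0 0 -4 -1; 0 0 0 0 0 -3 -1; 0 0 0 1.12 -3.47 0 -1; 0 0 0 1.12 -3.47 0 -1; 0 0 0 1.12 -3.47 0 -1; 0 0 0 1.12 -3.47 0 -1; 0 0 0 1.12 -3.47 0 -1; 0 0 0 1.12 -3.47 0 -1"}}

```text
time_s: 5.0
eef_pos: [0.5612, 0.05, 0.2388]
tool_rot: [0.0, 0.987, 0.159, 0.0]
wrist_force: [0.6, -0.3, 0.4]
gripper_width: -0.0
finger_force: 0.0
```

Request:
{"op": "step_arm", "data": {"increments": "0 0 0 1.12 -3.47 0 -1; 0 0 0 1.12 -3.47 0 -1; 0 0 0 1.12 -3.47 0 -1; 0 0 0 1.12 -3.47 0 -1; 0 0 7.8 0 0 0 -1; 0 0 7.8 0 0 0 -1; 0 0 7.8 0 0 0 -1; 0 0 7.9 0 0 0 -1; 0 0 0 0 0 0 -1"}}

```text
time_s: 5.9
eef_pos: [0.5604, 0.1945, 0.2387]
tool_rot: [0.0, 0.993, -0.115, 0.0]
wrist_force: [0.3, -1.7, -0.5]
gripper_width: -0.0003
finger_force: 0.0
```

```bash
python3 -c "
from h import *
where(D,-13)
im,d,p=grab('side');W=pts(d,p);np.savez('side1.npz',im=im,d=d,W=W)
cv2.imwrite('pics/s3.png',im[140:400,220:480,::-1].repeat(2,0).repeat(2,1))
m=np.zeros(d.shape,bool);m[190:250,350:420]=1;m&=(d>0)&(W[...,2]>.03);q=W[m]-[*H,0]
a=np.radians(18.3);x=q[:,0]*np.cos(a)+q[:,1]*np.sin(a)
for lo in range(-20,120,20):
  k=(x>lo/1e3)&(x<lo/1e3+.02)
  if k.sum(): print(lo,k.sum(),np.percentile(q[k,2],[10,50,90]).round(4))"
```

```text
local mm [3.830e+01 1.000e-01 2.387e+02] toolx yaw -13.18 z [ 0. -0. -1.] F [ 0.3 -1.7 -0.5] t 5.9 -0.00027419221763396877
-20 152 [0.0375 0.0502 0.0616]
0 219 [0.0446 0.0488 0.0583]
20 174 [0.0468 0.056  0.0589]
40 170 [0.0463 0.056  0.0592]
60 177 [0.0432 0.0483 0.0508]
80 153 [0.0458 0.0482 0.0502]
100 98 [0.0455 0.0482 0.0501]
```

View pics/s3.png

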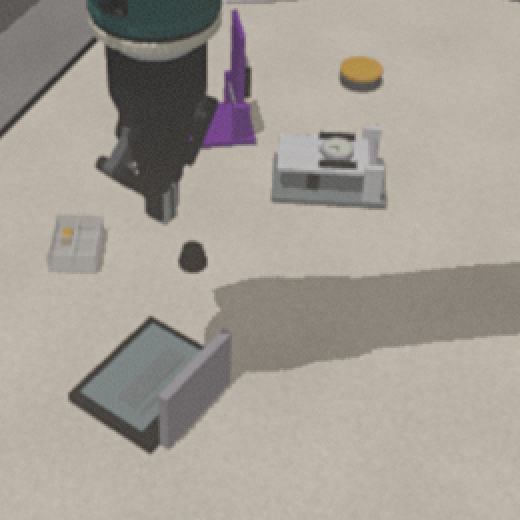

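The cradle is flat, its plate 48–49 mm high along its length, and the dial faces up. The display is unmoved, and the tip hovers over the panel behind the foot. Next I descend and start pushing high on the foot.

Request:
{"op": "step_arm", "data": {"increments": "0 0 0 0 0 4 -1; 0 0 0 0 0 4 -1; 0 0 0 0 0 4 -1; 0 0 0 0 0 3 -1; 0 0 0 0 0 2.3 -1; 0 0 0 -0.8 0 0 -1; 0 0 0 -0.7 0 0 -1; 0 0 0 -0.5 0 0 -1; 0 0 0 -0.5 0 0 -1; 0 0 0 -0.5 0 0 -1; 0 0 0 -0.5 0 0.05 -1; 0 0 0 -0.5 0 0.1 -1"}}

```text
time_s: 7.15
eef_pos: [0.5212, 0.2037, 0.0641]
tool_rot: [-0.0, 0.994, -0.113, 0.0]
wrist_force: [-0.0, -0.6, 0.6]
gripper_width: -0.0001
finger_force: 0.3
```

```bash
python3 -c "
from h import *
where(D,-13)
im,d,p=grab('side')
cv2.imwrite('pics/s4.png',im[200:400,200:400,::-1].repeat(3,0).repeat(3,1))"
```

```text
local mm [-1.9  0.3 64.1] toolx yaw -13.02 z [ 0.  0. -1.] F [-0.  -0.6  0.6] t 7.15 -0.00012210477989103188
```

View pics/s4.png

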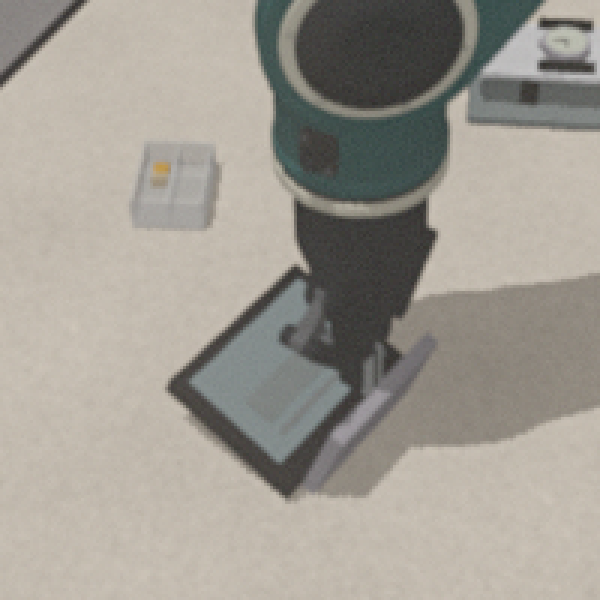

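The display is tipping, with the panel edge lifted and the foot leaning. I continue past overbalance and follow through.

Request:
{"op": "step_arm", "data": {"increments": "0 0 0 -0.55 0 0.1 -1; 0 0 0 -0.55 0 0.15 -1; 0 0 0 -0.5 0 0.25 -1; 0 0 0 -0.5 0 0.25 -1; 0 0 0 -0.5 0 0.3 -1; 0 0 0 -0.5 0 0.3 -1; 0 0 0 -0.5 0 0.1 -1; 0 0 0 -0.6 0 0 -1; 0 0 0 -0.7 0 0 -1; 0 0 0 -0.8 0 0 -1; 0 0 0 -0.8 0 0 -1; 0 0 0 -0.8 0 0 -1"}}

```text
time_s: 8.4
eef_pos: [0.4496, 0.2201, 0.0494]
tool_rot: [-0.0, 0.994, -0.113, -0.0]
wrist_force: [-0.6, -0.1, -0.8]
gripper_width: -0.0001
finger_force: 0.0
```

```bash
python3 -c "
from h import *
where(D,-13)
im,d,p=grab('side')
cv2.imwrite('pics/s5.png',im[200:400,200:400,::-1].repeat(3,0).repeat(3,1))"
```

```text
local mm [-75.3   0.2  49.4] toolx yaw -13.02 z [-0.  0. -1.] F [-0.6 -0.1 -0.8] t 8.4 -0.00011872623621598825
```

View pics/s5.png

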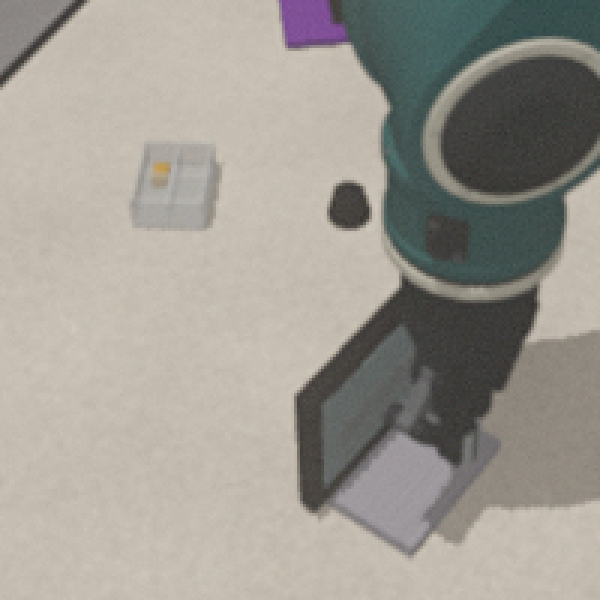

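The display stands on its foot. I back off, rise, and verify.

Request:
{"op": "step_arm", "data": {"increments": "0 0 0 -1.5 0 0 -1; 0 0 0 -2 0 0 -1; 0 0 0 -2 0 -0.5 -1; 0 0 0 -1 0 -3 -1; 0 0 0 0 0 -4 -1; 0 0 0 0 0 -4 -1; 0 0 0 0 0 -4 -1; 0 0 0 0 0 -3 -1; 0 0 0 0 0 0 -1; 0 0 0 0 0 0 -1; 0 0 0 0 0 0 -1"}}

```text
time_s: 9.55
eef_pos: [0.3863, 0.2344, 0.2332]
tool_rot: [0.0, 0.994, -0.113, -0.001]
wrist_force: [-0.7, -0.1, 0.3]
gripper_width: -0.0004
finger_force: 0.0
```

```bash
python3 -c "
from h import *
where(D,-13)
im,d,p=grab('scene');W=pts(d,p);cv2.imwrite('pics/s6.png',im[150:370,180:460,::-1].repeat(2,0).repeat(2,1))
m=np.zeros(d.shape,bool);m[220:345,355:450]=1;m&=(d>0)&(W[...,2]>.1)&(W[...,2]<.13);q=W[m]
print(cv2.minAreaRect((q[:,:2]*1e3).astype(np.float32)),np.percentile(q[:,2],98))"
```

```text
local mm [-1.403e+02 -2.000e-01  2.332e+02] toolx yaw -13.02 z [-0.001 -0.001 -1.   ] F [-0.7 -0.1  0.3] t 9.55 -0.00035972868572540725
((517.5491943359375, 204.93511962890625), (130.03636169433594, 18.940876007080078), 77.25103759765625) 0.1189010168600168
```

View pics/s6.png

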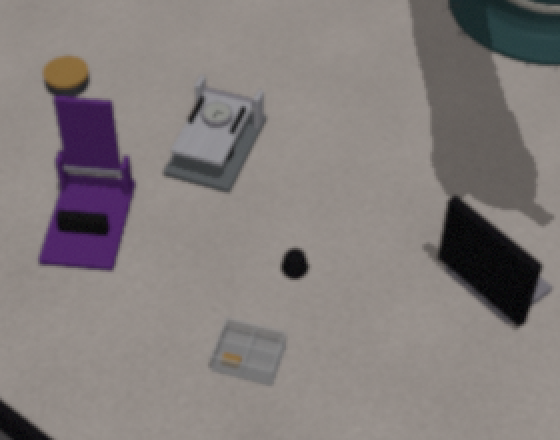

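The display stands at its heel position (panel centre (0.518,0.205), yaw unchanged). The cradle is flat with the watch up, and the bystanders are unmoved.

```bash
python3 -c "
from bench import ctrl
print(ctrl.finish_job())"
```

```text
the job is handed in; nothing more can be done
None
```

The timing display stands on its foot where it lay, the cradle lies flat at its stop with the watch facing up, nothing else was seen to move, and the job is handed in (about 9.6 s of the 58 s used).

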